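# Lock a spring channel nut into the bench rail

## Robot

A 6-joint arm with a two-finger parallel gripper is mounted at the origin on the work surface. World frame = base frame: x ahead of the robot, y to its left, z up, the work surface at z = 0. Lengths are in mm, angles in rad, forces in N, time in s.
With the tool pointing down it reaches from about 400 to 925 mm from the base axis. Payload 12.5 kg.
Tool frame: the origin (TCP) lies midway between the tips of the shut fingers; the grasp point (between the pads) lies 19 mm behind it; z points along the fingers, y is the direction in which the jaws open and shut (so a half turn about z gives the same grasp; the last joint's range is limited). The gripper opens to 95 mm and grips with 3 to 60 N. Pads are 20 mm wide; open, the fingers measure 119 mm over their backs; the gripper's body (75 mm by 180 mm) begins 59 mm behind the grasp point.
Start: joints at [-1.317, 0.491, 1.559, -0, 1.092, -0.106], TCP at [220.078, -584.989, 214.661] pointing down, gripper open.
Joint ranges: [-3.1, 3.1], [-0.84, 2.19], [0.05, 2.79], [-1.13, 4.28], [0.06, 2.93], [-2.69, 2.69]. Speed limits (rad/s): [2.22, 2.22, 2.79, 3.14, 3.14, 3.14].

## Interface

Orientations are given as [roll, pitch, yaw] about the fixed x, y, z axes, in that order (R = Rz(yaw) Ry(pitch) Rx(roll)).
In Python, from cell import * gives the robot as it stands. The module is installed in compiled form; this text tells all that it offers.
- The arm moves only by the tool carry_out, never from a script. Its argument "moves" is a list of rows, each an object of numbers: "dx", "dy", "dz": the shift along the tool's x, y, z in m; "twist": the turn about the tool's z in degrees. A call has 1 to 5 rows; each row is the pose to reach, as a shift and turn from the pose commanded when the call began, along the tool's axes at that moment; what a row does not reach only later rows make up. A row lasts 1/10 s, in which the tool goes at most 50 mm and 8.59 degrees, less where a joint would pass 70% of its speed; a pose out of reach is approached as far as the arm can. A call with a gripper value outside its range is refused whole. "grip" is the finger opening in m, from 0 to 0.0951, set as the call begins (left out, the last holds). The fingers move at their own pace and stop on an object; the grip force is fixed at half the most. Time passes only in rows, so rows that repeat a pose let the fingers close. It gives the time, the measured TCP pose, the force and the opening at its end, in the units of the state.
- state(): the state, without advancing time (a new reading comes with each control period).
- read_camera(name): name is "side" or "top" or "wrist"; returns (picture, depth): 420x560x3 uint8, red, green, blue; 420x560 float32, mm along the optical axis (not along the pixel's ray), 0 where there is no reading.
- camera_info(name): a dict with "mtx" (3x3 intrinsics, pixels), "dist_coeffs" ([k1, k2, p1, p2, k3] as OpenCV has them; the pictures are not rectified), "R" (3x3) and "t" (3): a world point X has camera coordinates R X + t. Camera axes: x right, y down, z forward; pixel columns grow to the right and rows downward; lengths in mm; the calibration is good to about 2 mm. A picture is of the moment at which its call begins: read the wrist's pose just before it. camera_info takes no time and is no camera call; for the wrist camera it gives the pose at the moment of the call.
- job_done(): hands the job in, once; it reports no verdict.
The state is a dict: "t": time; "joints": joint angles; "qvel": joint speeds; "tau": joint torques, N m; "eef_pos": TCP position; "tcp_rot": TCP orientation; "ft_force": force on the tool from outside, world axes, zero at the start; "moment": the same for the moment, N m; "opening": opening from 0.0 (shut) to 1.0 (fully open).
Only numpy, scipy, OpenCV 4.12 (cv2) and the standard library are available. Lean on these libraries where they do the work, as an engineer would, in place of code of your own. Each camera call takes 0.05 s, during which the arm holds its last target. There are 200 camera calls.

## Task

Take the spring channel nut out of its stand and fit it near the middle of the bench rail: feel for the slot, put the nut's head in lengthwise, press it down against its spring, give it a quarter turn and let it rise so that its grooves catch the channel lips, then let go, leaving it locked with its wing standing upright and square across the rail. Press gently, never harder than about 30 N on the rail, and leave the tube rack, dropper bottles and slide box where they are.

Things in the scene. Friction and masses are not known exactly. Their poses are not given: they have to be found in the camera images.
- nut_grip (a point): Centre of the black wing grip of the loose spring channel nut (about 0.14 kg), standing upright in its stand. x along the wing, y across, z up. Wing 40 mm long (x), 12 thick (y), 26 tall: take it across its thickness from above. Below it a round steel stem 12 mm thick, then the head, then the spring foot. The nut is alike both ways round and may be turned either way.
- nut_head (a point): Middle of the underside of the nut's steel head, 47 mm below the wing's centre. Head 34 mm long (x, parallel to the wing), 17.8 wide (y), 8.5 thick. In its top two grooves run across it (along y), 3.5 mm deep, from 8.5 to 14 mm either side of the middle.
- nut_foot (a point): Tip of the round spring foot, 8 mm thick, under the nut's head: 16 mm below the head's underside (63 mm below the wing's centre) when free. It pushes in by up to 13 mm, with 2 N at first, rising by 0.7 N per mm to 11 N, then is solid.
- stand: Fixed grey stand with a pocket in which the nut's head sits, foot plate 85 x 60 mm; origin at the centre of its underside on the bench, x along the pocket. The pocket floor is 20 mm above the bench, its rim 26 mm.
- base: Fixed white base plate of the bench rail, 250 x 90 x 6 mm; origin at the centre of its underside on the bench, x along the rail, z up. It carries an aluminium channel, 240 mm long, 50 wide, parallel to it but up to 9 mm to either side (y) of its centre line; that offset is not measured: feel or see it. The channel holds fast under side loads of 20 N.
- rail_top (a point): Middle of the plate's centre line at the height of the channel's top, 32 mm above the bench (not the slot's middle, which may be up to 9 mm aside). Slot 20 mm wide, centred on the channel. The lips beside it are turned down: their inner edges, 2.5 mm thick, end 7 mm below the top. Inside 44 mm wide, floor 23 mm below the top. End caps; black clamps 10 mm high from 97 mm off the middle.
- rail_lock (a point): Above the plate's centre line at the height where the wing's centre stands once the nut is locked, 67 mm above the bench (head's underside 20 mm). To turn, the nut must be pressed at least 4 mm lower than that; the spring goes solid 8 mm lower. Axes as the base plate.
- tube_rack: Bystander: loose aluminium rack of capped tubes, 50 x 200 x 100 mm, origin at the centre of its underside. Leave alone.
- dropper_a: Bystander: amber dropper bottle, 28 mm across, 78 mm tall, origin at its underside. Leave alone.
- dropper_b: Bystander: amber dropper bottle, 28 mm across, 78 mm tall, origin at its underside. Leave alone.
- slide_box: Bystander: red box for slides, 85 x 100 x 32 mm, origin at the centre of its underside. Leave alone.
Mind the look-alikes: they are no part of the job. Of the things like the part that bears nut_grip, leave any that is green; of the rest the larger one is meant.

How it is judged (in metres and radians):
On the way:
1. the nut's head is in the slot, lengthwise, and pressed below its locked height (z of nut_grip in the frame of base below 0.0645 m and angle between the x axis of nut_grip and the x axis of base, either way round below 0.25 rad and x of nut_grip in the frame of base between -0.06 and 0.06 m and y of nut_grip in the frame of base between -0.013 and 0.013 m), for 0.05 s.
At the end, for the whole second after the job is handed in: The nut is locked in the channel within 60 mm of the rail's middle: wing square across the rail within 0.2 rad, its centre 67 mm (within 1.5 mm) above the bench, within 13 mm of the plate's centre line, upright within 0.1 rad, at rest and released (angle between the x axis of nut_grip and the y axis of base, either way round below 0.2 rad and z of nut_grip in the frame of base between 0.0655 and 0.0685 m and x of nut_grip in the frame of base between -0.06 and 0.06 m and y of nut_grip in the frame of base between -0.013 and 0.013 m and angle between nut_grip's own z axis and vertical below 0.1 rad and linear speed of nut below 0.02 m/s); the robot touches nothing.
It fails at once if the nut presses on the rail with more than 35 N (contact force between nut and base above 35 N).
It fails at once if a bystander is moved by more than 15 mm (distance of any of tube_rack, dropper_a, dropper_b, slide_box from where it was at the start of the episode above 0.015 m).
It also fails if it takes over 51 s, if anything falls off the work surface, if the arm or the gripper's body presses on something with over 40 N, if the wrist force passes 120 N, or if a joint passes its speed limit or range.

## Working session

There is one attempt and no reset: what is moved stays moved. The work goes in short steps, Python scripts to look and compute and a tool call to move; the robot and the scene stay as the last step left them, time stands still between calls to the robot, and variables do not carry over. Pictures are saved under pics/ and viewed, about 8 in all and at most 12, crops included, and the job is handed in when it is done.

Besides the shell and the picture viewer there is one more tool, called after "Request:" by a JSON object that holds its "fn" and its "kwargs". carry_out: Moves the arm, as the interface text tells. Its arguments: {"type":"object","properties":{"moves":{"type":"array","items":{"type":"object","properties":{"dx":{"type":"number"},"dy":{"type":"number"},"dz":{"type":"number"},"twist":{"type":"number"}}}},"grip":{"type":"number"}},"required":["moves"]}

```bash
mkdir -p pics
cat > h.py <<'E'
from cell import *
import numpy as np, cv2
def save(n,p): cv2.imwrite('pics/'+n+'.png',cv2.cvtColor(p,cv2.COLOR_RGB2BGR))
def ray(ci,uv):
    n=cv2.undistortPoints(np.array(uv,float).reshape(-1,1,2),np.array(ci['mtx'],float),np.array(ci['dist_coeffs'],float)).reshape(-1,2)
    d=np.c_[n,np.ones(len(n))]@np.array(ci['R']); o=-np.array(ci['R']).T@np.array(ci['t']).ravel()
    return o,d
def onplane(ci,uv,z):
    o,d=ray(ci,uv); return o+d*((z-o[2])/d[:,2])[:,None]
def proj(ci,X):
    R=np.array(ci['R'],float);return cv2.projectPoints(np.array(X,float).reshape(-1,1,3),cv2.Rodrigues(R)[0],np.array(ci['t'],float),np.array(ci['mtx'],float),np.array(ci['dist_coeffs'],float))[0].reshape(-1,2)
def cloud(ci,dep):
    v,u=np.nonzero(dep>0); o,d=ray(ci,np.c_[u,v]); return u,v,o+d*dep[v,u][:,None]
E
python3 - <<'E'
from h import *
print(state())
for n in('top','side'):
    p,d=read_camera(n); ci=camera_info(n); save(n+'1',p); np.savez('pics/'+n+'1.npz',p=p,d=d)
    print(n,(-np.array(ci['R']).T@np.array(ci['t'])).round(),np.array(ci['mtx']).round().tolist())
E
```

```text
{'t': 0.0, 'joints': array([-1.31660627e+00,  4.91578906e-01,  1.55944727e+00,  9.17248904e-06,
        1.09171342e+00, -1.05617422e-01]), 'qvel': array([-0.00104107, -0.00085805, -0.00185732,  0.00062918,  0.00052283,
       -0.00060254]), 'tau': array([ 1.93759042e-03, -6.12629771e+01, -2.58172345e+01,  6.92745228e-02,
        4.82738181e-02, -8.93820561e-05]), 'eef_pos': array([ 220.00972785, -584.73349063,  214.05048533]), 'tcp_rot': array([-3.14045296e+00, -1.29001546e-04,  3.59803174e-01]), 'ft_force': array([0.10256352, 0.32554343, 0.50247984]), 'moment': array([ 0.02945365, -0.02157723, -0.06368612]), 'opening': 1.0012899978472183}
top [ 466.  -87. 1020.] [[380.0, 0.0, 283.0], [0.0, 380.0, 214.0], [0.0, 0.0, 1.0]]
side [438. 682. 960.] [[532.0, 0.0, 275.0], [0.0, 532.0, 212.0], [0.0, 0.0, 1.0]]
```

View pics/top1.png

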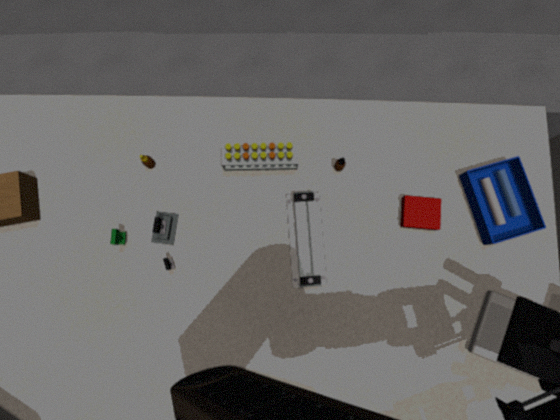

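View pics/side1.png

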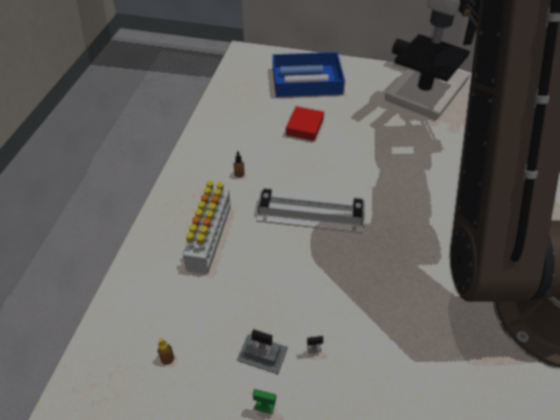

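Both views show the same three candidates. The first is a black wing in the grey stand, at top (162,226) and side (262,338). The second is a small loose black one at top (168,263) and side (315,341). The third is green, at top (118,237) and side (264,400). I choose the larger black one in the stand. The rail is at top (306,238).

Run:
```python
from h import *
T=np.load('pics/top1.npz');S=np.load('pics/side1.npz')
ct,cs=camera_info('top'),camera_info('side')
for n,ci,D,(a,b,c,e) in(('top',ct,T,(150,205,182,246)),('side',cs,S,(235,320,290,372))):
    u,v,X=cloud(ci,D['d']); m=(u>a)&(u<c)&(v>b)&(v<e)
    br=D['p'][v,u].astype(int).max(1)
    w=m&(br<50)&(X[:,2]>60)
    P=X[w]; print(n,'wing px',w.sum(),'med',np.median(P,0).round(1),'z',P[:,2].min().round(),P[:,2].max().round(),'uv',u[w].mean(),v[w].mean())
    if w.sum()>8: print(cv2.minAreaRect(P[:,:2].astype(np.float32)))
# two-view triangulation of the wing dark centroid
# rail from top depth: points 27..36 high
u,v,X=cloud(ct,T['d']); m=(u>280)&(u<335)&(v>180)&(v<295)&(X[:,2]>25)&(X[:,2]<37)
print('rail top',m.sum(),cv2.minAreaRect(X[m][:,:2].astype(np.float32)),np.median(X[m][:,2]))
big=cv2.resize(T['p'][180:295,100:340],None,fx=3.3,fy=3.3,interpolation=cv2.INTER_CUBIC); big=cv2.convertScaleAbs(big,alpha=1.5); 
s=cv2.resize(S['p'][310:420,230:340],None,fx=3.3,fy=3.3,interpolation=cv2.INTER_CUBIC);s=cv2.convertScaleAbs(s,alpha=1.8)
o=np.zeros((big.shape[0]+s.shape[0],big.shape[1],3),np.uint8)[:599];o[:big.shape[0]]=big;h=min(s.shape[0],599-big.shape[0]);o[big.shape[0]:big.shape[0]+h,:s.shape[1]]=s[:h];save('crop1',o)
```

```text
top wing px 100 med [568.8 221.8  79.2] z 60.0 85.0 uv 156.88 224.88
((569.5073852539062, 224.19606018066406), (10.607991218566895, 39.47578048706055), 83.49774932861328)
side wing px 175 med [568.8 230.9  77.2] z 60.0 84.0 uv 261.48571428571427 337.34285714285716
((569.1119995117188, 229.27369689941406), (9.655572891235352, 37.46941375732422), 84.96796417236328)
rail top 933 ((547.3656005859375, -153.0320281982422), (248.2036590576172, 51.45485305786133), 4.619052410125732) 33.11398145139867
```

View pics/crop1.png

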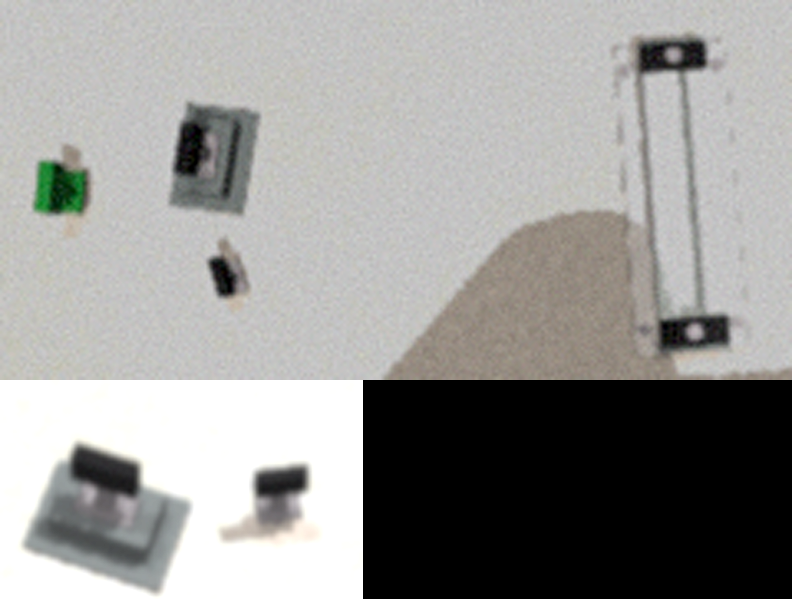

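The crop confirms it: the nut in the grey stand (crop 190,150) has a black wing clearly larger than the loose one (crop 222,277), and the green one is out. The wing is at about (569,226), with its long axis near -7°. The rail is at about (547,-153) and +4.6°.

```bash
cat >> h.py <<'E'
def to(x,y,z,yaw):
    s=state();p=s['eef_pos'];w=s['tcp_rot'][2];d=np.array([x,y])-p[:2]
    tx=d@[np.cos(w),np.sin(w)];ty=d@[np.sin(w),-np.cos(w)]
    tw=-np.degrees((np.radians(yaw)-w+np.pi)%(2*np.pi)-np.pi)
    print('t',s['t'].__round__(2),'pos',p.round(1),'rot',np.degrees(s['tcp_rot']).round(2),'F',s['ft_force'].round(1),'op',round(s['opening'],3))
    print('move mm: dx %.1f dy %.1f dz %.1f twist %.2f'%(tx,ty,p[2]-z,tw))
E
python3 - <<'E'
from h import *
to(547,-153,270,4.6)
c=camera_info('wrist');R=np.array(c['R']);print((-R.T@np.array(c['t'])).round(),R.round(2).tolist(),np.array(c['mtx']).round())
E
```

```text
t 0.1 pos [ 220.  -584.8  214.1] rot [-1.7995e+02 -1.0000e-02  2.0620e+01] F [-0.2  0.4 -0.1] op 1.0
move mm: dx 458.1 dy -289.0 dz -55.9 twist 16.02
[ 290. -559.  383.] [[0.35, -0.94, -0.0], [-0.9, -0.34, 0.27], [-0.25, -0.09, -0.96]] [[336.   0. 280.]
 [  0. 336. 206.]
 [  0.   0.   1.]]
```

Request:
{"fn": "carry_out", "kwargs": {"moves": [{"dx":0.458,"dy":-0.289,"dz":-0.056,"twist":16},{"dx":0.458,"dy":-0.289,"dz":-0.056,"twist":16},{"dx":0.458,"dy":-0.289,"dz":-0.056,"twist":16},{"dx":0.458,"dy":-0.289,"dz":-0.056,"twist":16},{"dx":0.458,"dy":-0.289,"dz":-0.056,"twist":16}]}}

```text
t: 0.6
eef_pos: [371.0, -385.0, 240.4]
tcp_rot: [-3.141, 0.0, 0.08]
ft_force: [1.1, -1.0, -0.0]
opening: 0.998
```

Run:
```python
from h import *
to(547,-153,230,4.6)
```

```text
t 0.6 pos [ 371.  -385.   240.4] rot [-1.7999e+02  1.0000e-02  4.6000e+00] F [ 1.1 -1.  -0. ] op 0.998
move mm: dx 194.1 dy -217.1 dz 10.4 twist -0.00
```

Request:
{"fn": "carry_out", "kwargs": {"moves": [{"dx":0.194,"dy":-0.217,"dz":0.01},{"dx":0.194,"dy":-0.217,"dz":0.01},{"dx":0.194,"dy":-0.217,"dz":0.01},{"dx":0.194,"dy":-0.217,"dz":0.01},{"dx":0.194,"dy":-0.217,"dz":0.01}]}}

```text
schema error: expected keys dx, dy, dz, twist
```

Request:
{"fn": "carry_out", "kwargs": {"moves": [{"dx":0,"dy":-0.03},{"dx":0,"dy":-0.03},{"dx":0,"dy":-0.03}]}}

```text
schema error: expected keys dx, dy, dz, twist
```

Run:
```python
from h import *
to(547,-153,230,4.6)
ci=camera_info('wrist');p,d=read_camera('wrist');save('w1',p);np.savez('pics/w1.npz',p=p,d=d,**{k:np.array(ci[k]) for k in('mtx','dist_coeffs','R','t')})
```

```text
t 0.6 pos [ 371.  -385.   240.4] rot [-1.7999e+02  1.0000e-02  4.6000e+00] F [ 1.1 -1.  -0. ] op 0.998
move mm: dx 194.1 dy -217.1 dz 10.4 twist -0.00
```

View pics/w1.png

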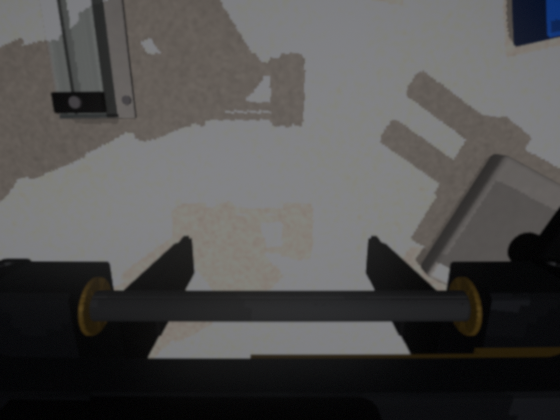

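The view shows only the rail's near end (pixel 75,60), because the move was refused: every row needs all four keys. I'll resend it.

Request:
{"fn": "carry_out", "kwargs": {"moves": [{"dx":0.118,"dy":-0.223,"dz":-0.02,"twist":0},{"dx":0.118,"dy":-0.223,"dz":-0.02,"twist":0},{"dx":0.118,"dy":-0.223,"dz":-0.02,"twist":0},{"dx":0.118,"dy":-0.223,"dz":-0.02,"twist":0},{"dx":0.118,"dy":-0.223,"dz":-0.02,"twist":0}]}}

```text
t: 1.15
eef_pos: [469.0, -155.9, 260.2]
tcp_rot: [3.142, 0.0, 0.08]
ft_force: [1.2, 0.4, 0.3]
opening: 0.998
```

Request:
{"fn": "carry_out", "kwargs": {"moves": [{"dx":0,"dy":0,"dz":0,"twist":0},{"dx":0,"dy":0,"dz":0,"twist":0}]}}

```text
t: 1.35
eef_pos: [468.8, -156.9, 260.0]
tcp_rot: [3.141, 0.0, 0.083]
ft_force: [-0.6, -0.5, -0.2]
opening: 0.997
```

Run:
```python
from h import *
to(569,226,230,-8)
ci=camera_info('wrist');p,d=read_camera('wrist');save('w2',p);np.savez('pics/w2.npz',p=p,d=d,**{k:np.array(ci[k]) for k in('mtx','dist_coeffs','R','t')})
```

```text
t 1.35 pos [ 468.8 -156.9  260. ] rot [1.7999e+02 1.0000e-02 4.7700e+00] F [-0.6 -0.5 -0.2] op 0.997
move mm: dx 131.7 dy -373.2 dz 30.0 twist 12.77
```

View pics/w2.png

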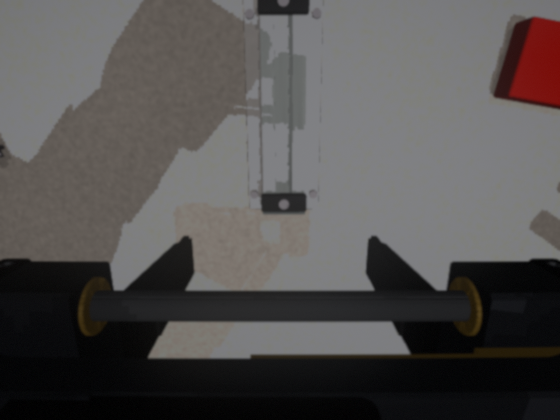

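The rail is fully in view: clamps at (283,5) and (283,203), plate edges at u≈246 and 322, dark lines at u≈262 and 291. Next I'll use the depth profile across the rail to find the slot.

Run:
```python
from h import *
D=np.load('pics/w2.npz');ci=D;u,v,X=cloud(ci,D['d'])
br=D['p'][v,u].astype(int).max(1)
m=(u>225)&(u<345)&(v<215)
# base plate: points z 3..12
pl=m&(X[:,2]>3)&(X[:,2]<9.5); ch=m&(X[:,2]>27)&(X[:,2]<37)
print('plate',cv2.minAreaRect(X[m&(X[:,2]>3.5)][:,:2].astype(np.float32)),'z',np.median(X[pl][:,2]),'table',np.median(X[m&(X[:,2]<3)][:,2]))
r=cv2.minAreaRect(X[ch][:,:2].astype(np.float32));print('chan',r,np.median(X[ch][:,2]))
# clamps: dark & high
for a,b in((0,15),(193,213)):
    k=m&(v>=a)&(v<b)&(br<40)&(u>250)&(u<315); P=X[k]; print('clamp',k.sum(),P.mean(0).round(1),P.min(0).round(1),P.max(0).round(1))
# across profile for mid rows
th=np.radians(4.7);c=np.array([547,-153]);e=np.array([-np.sin(th),np.cos(th)]);f=np.array([np.cos(th),np.sin(th)])
q=(X[:,:2]-c);s=q@e;l=q@f
for lo in range(-52,52,2):
    k=(abs(l)<70)&(s>=lo)&(s<lo+2); print(lo,k.sum(),X[k,2].mean().round(1),np.percentile(X[k,2],[10,90]).round(0),br[k].mean().round(0))
p=cv2.resize(D['p'][0:220,225:345],None,fx=5,fy=2.7,interpolation=cv2.INTER_CUBIC);save('crop2',cv2.convertScaleAbs(p,alpha=1.4))
```

```text
plate ((545.204345703125, -155.30215454101562), (244.20947265625, 90.33942413330078), 5.091047763824463) z 5.49295574439094 table -1.0879885184190528
chan ((534.3714599609375, -156.03225708007812), (221.62789916992188, 52.87321853637695), 5.040017604827881) 30.898629414198695
clamp 568 [ 649.5 -145.3   40.8] [ 642.3 -170.5   37.8] [ 658.2 -121.    43.5]
clamp 89 [ 445.8 -161.2   40.7] [ 432.2 -185.9   38.2] [ 452.1 -139.6   42.6]
-52 1589 310.2 [ -0. 376.] 30.0
-50 1886 320.4 [260. 379.] 27.0
-48 4227 338.8 [304. 375.] 24.0
-46 1366 307.9 [  5. 379.] 36.0
-44 1083 305.8 [  5. 379.] 36.0
-42 1113 304.4 [  5. 379.] 37.0
-40 1127 305.7 [  5. 379.] 36.0
-38 1118 304.8 [  5. 379.] 36.0
-36 1083 303.8 [  5. 379.] 37.0
-34 1125 306.9 [  5. 380.] 36.0
-32 1130 304.6 [  5. 379.] 37.0
-30 1003 333.7 [348. 379.] 28.0
-28 1010 330.9 [ 32. 379.] 30.0
-26 1145 304.3 [ 31. 379.] 38.0
-24 1144 303.2 [ 31. 379.] 39.0
-22 1137 303.0 [ 31. 379.] 40.0
-20 1140 304.1 [ 31. 379.] 40.0
-18 1089 297.8 [ 31. 379.] 43.0
-16 1068 300.5 [ 31. 381.] 41.0
-14 1187 294.2 [ 30. 383.] 39.0
-12 1178 296.7 [  8. 383.]
[... 262 characters left out ...]
.6 [  8. 383.] 41.0
8 1150 296.4 [ 30. 383.] 42.0
10 1154 296.2 [ 31. 383.] 43.0
12 1099 306.4 [ 31. 383.] 39.0
14 1108 304.8 [ 31. 383.] 40.0
16 1100 300.5 [ 31. 383.] 41.0
18 1049 301.5 [ 31. 381.] 41.0
20 1102 300.9 [ 31. 381.] 39.0
22 1007 327.0 [ 32. 382.] 29.0
24 1040 320.4 [  5. 382.] 29.0
26 1084 301.9 [  5. 381.] 33.0
28 1073 303.6 [  5. 382.] 34.0
30 1081 303.3 [  5. 381.] 33.0
32 1068 304.9 [  5. 381.] 33.0
34 1088 304.1 [  5. 382.] 32.0
36 1091 304.1 [  5. 381.] 32.0
38 1091 306.1 [  5. 382.] 31.0
40 1090 304.8 [  5. 382.] 30.0
42 1004 319.3 [  5. 382.] 25.0
44 1075 303.0 [ -1. 382.] 29.0
46 1091 305.9 [ -1. 382.] 28.0
48 1682 313.8 [ -0. 380.] 31.0
50 4117 334.4 [301. 374.] 21.0
```

View pics/crop2.png

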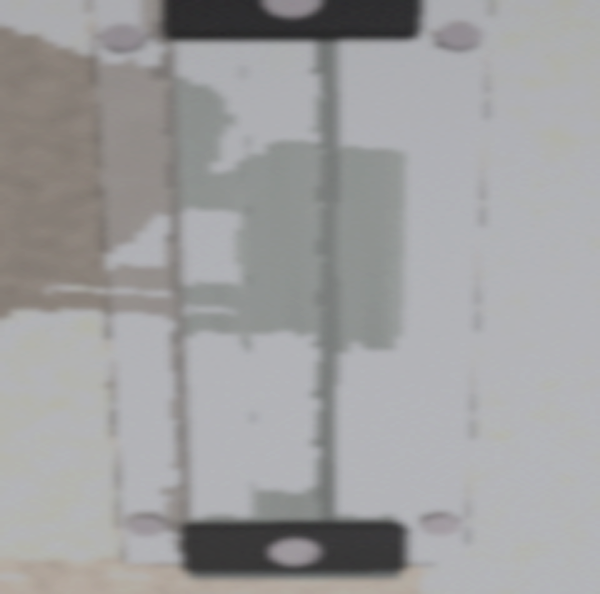

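The crop agrees with the depth: channel across from -28 to +23, slot from -13 to +8 about my (547,-153) axis. Now over to the nut.

Request:
{"fn": "carry_out", "kwargs": {"moves": [{"dx":0.042,"dy":-0.377,"dz":0.03,"twist":12.8},{"dx":0.042,"dy":-0.377,"dz":0.03,"twist":12.8},{"dx":0.042,"dy":-0.377,"dz":0.03,"twist":12.8},{"dx":0.042,"dy":-0.377,"dz":0.03,"twist":12.8},{"dx":0.042,"dy":-0.377,"dz":0.03,"twist":12.8}]}}

```text
t: 1.9
eef_pos: [476.2, 86.3, 240.5]
tcp_rot: [3.141, -0.0, -0.146]
ft_force: [0.9, -0.6, 0.1]
opening: 1.002
```

Run:
```python
from h import *
to(480,224,230,-8)
D=np.load('pics/w2.npz');u,v,X=cloud(D,D['d']);k=(v<215)&(X[:,2]<60);X=X[k]
th=np.radians(4.7);c=np.array([547,-153]);e=np.array([-np.sin(th),np.cos(th)]);f=np.array([np.cos(th),np.sin(th)])
s=(X[:,:2]-c)@e;l=(X[:,:2]-c)@f;z=X[:,2]
R={n:[] for n in('pl','cl','sl','sr','cr','pr')}
for a in np.arange(-80,80,4):
    b=(l>=a)&(l<a+4);sb,zb=s[b],z[b]
    hi=sb[(zb>26)&(zb<36)]; lo=sb[(zb<14)&(zb>6.8)&(abs(sb+2.5)<16)];pl=sb[(zb>3)&(zb<36)]
    if len(lo)<5: continue
    for n,val in(('pl',pl.min()),('pr',pl.max()),('cl',hi.min()),('cr',hi.max()),('sl',hi[hi<-2.5].max()),('sr',hi[hi>-2.5].min())):R[n].append((a+2,val))
for n,q in R.items():
    q=np.array(q);g=np.polyfit(q[:,0],q[:,1],1);r=abs(q[:,1]-np.polyval(g,q[:,0]));q=q[r<=np.median(r)*2];g=np.polyfit(q[:,0],q[:,1],1);print(n,len(q),'at0 %.2f deg %.2f'%(g[1],4.7+np.degrees(g[0])))
```

```text
t 1.9 pos [476.2  86.3 240.5] rot [179.98  -0.    -8.36] F [ 0.9 -0.6  0.1] op 1.002
move mm: dx -16.2 dy -136.8 dz 10.5 twist -0.36
pl 34 at0 -172.87 deg -133.30
cl 33 at0 -165.76 deg -143.01
sl 30 at0 -12.30 deg 5.35
sr 35 at0 8.61 deg 5.12
cr 40 at0 22.53 deg 5.25
pr 30 at0 42.27 deg 5.20
```

Request:
{"fn": "carry_out", "kwargs": {"moves": [{"dx":-0.016,"dy":-0.137,"dz":0.01,"twist":0},{"dx":-0.016,"dy":-0.137,"dz":0.01,"twist":0},{"dx":-0.016,"dy":-0.137,"dz":0.01,"twist":0},{"dx":-0.016,"dy":-0.137,"dz":0.01,"twist":0},{"dx":-0.016,"dy":-0.137,"dz":0.01,"twist":0}]}}

```text
t: 2.4
eef_pos: [480.1, 223.1, 230.2]
tcp_rot: [3.141, 0.001, -0.143]
ft_force: [-0.2, -0.1, -0.4]
opening: 0.998
```

Run:
```python
from h import *
to(480,224,230,-8)
ci=camera_info('wrist');p,d=read_camera('wrist');save('w3',p);np.savez('pics/w3.npz',p=p,d=d,**{k:np.array(ci[k]) for k in('mtx','dist_coeffs','R','t')})
uv=proj(ci,[[569,226,80]])[0];print(uv)
u,v,X=cloud(ci,d);br=p[v,u].astype(int).max(1)
k=(abs(u-uv[0])<60)&(abs(v-uv[1])<60)&(X[:,2]>60)&(X[:,2]<95)
t=k&(X[:,2]>np.percentile(X[k,2],97)-4)
for n,q in(('all',k),('top',t)):print(n,q.sum(),X[q].mean(0).round(1),cv2.minAreaRect(X[q][:,:2].astype(np.float32)),X[q,2].min(),X[q,2].max(),br[q].mean())
print('table z',np.median(X[(abs(u-uv[0])<100)&(abs(v-uv[1])<100)&(X[:,2]<6),2]))
pk=(abs(u-uv[0])<90)&(abs(v-uv[1])<90)&(X[:,2]>20)&(X[:,2]<34);print('stand rim',cv2.minAreaRect(X[pk][:,:2].astype(np.float32)),np.median(X[pk,2]))
```

```text
t 2.4 pos [480.1 223.1 230.2] rot [ 1.7995e+02  5.0000e-02 -8.2000e+00] F [-0.2 -0.1 -0.4] op 0.998
move mm: dx -0.2 dy -0.8 dz 0.2 twist -0.20
[261.47290661  98.58363947]
all 620 [569.8 224.9  78.3] ((569.64501953125, 225.13632202148438), (12.118855476379395, 39.619384765625), 83.9181137084961) 60.83219887098994 81.01971595071961 34.748387096774195
top 596 [569.9 225.   78.7] ((569.64453125, 225.14605712890625), (12.022211074829102, 39.63822937011719), 84.06757354736328) 76.25197706166989 81.01971595071961 34.25
table z -1.0559102795376702
stand rim ((553.4332275390625, 250.25559997558594), (153.23751831054688, 112.7841567993164), 71.6480712890625) 24.794724644159032
```

View pics/w3.png

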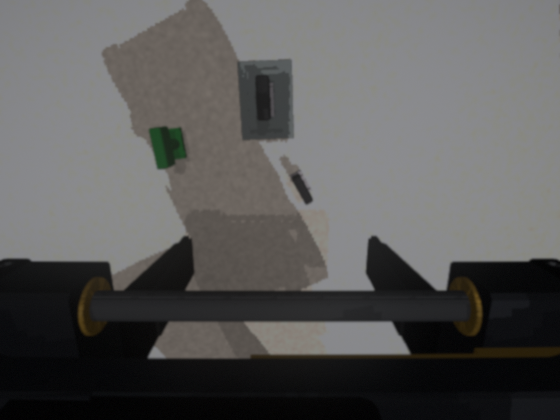

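The wrist view shows the black wing in the stand at (264,98), the small look-alike at (303,188) and the green one at (168,147). The wing is at (569.7, 225.1), -6°, with its top at about 80, which agrees with the other two views.

Request:
{"fn": "carry_out", "kwargs": {"moves": [{"dx":0.0884,"dy":-0.0148,"dz":0.115,"twist":-2.2},{"dx":0.0884,"dy":-0.0148,"dz":0.115,"twist":-2.2},{"dx":0.0884,"dy":-0.0148,"dz":0.115,"twist":-2.2},{"dx":0.0884,"dy":-0.0148,"dz":0.115,"twist":-2.2},{"dx":0.0884,"dy":-0.0148,"dz":0.115,"twist":-2.2}], "grip": 0.06}}

```text
t: 2.95
eef_pos: [569.6, 224.0, 115.1]
tcp_rot: [3.141, 0.002, -0.107]
ft_force: [0.3, 1.1, 1.5]
opening: 0.654
```

Run:
```python
from h import *
to(569.7,225.1,48,-6)
```

```text
t 2.95 pos [569.6 224.  115.1] rot [ 1.7995e+02  1.1000e-01 -6.1500e+00] F [0.3 1.1 1.5] op 0.654
move mm: dx -0.1 dy -1.1 dz 67.1 twist -0.15
```

Request:
{"fn": "carry_out", "kwargs": {"moves": [{"dx":0,"dy":-0.001,"dz":0.025,"twist":0},{"dx":0,"dy":-0.001,"dz":0.045,"twist":0},{"dx":0,"dy":-0.001,"dz":0.06,"twist":0},{"dx":0,"dy":-0.001,"dz":0.067,"twist":0},{"dx":0,"dy":-0.001,"dz":0.067,"twist":0}]}}

```text
t: 3.45
eef_pos: [569.5, 226.8, 49.0]
tcp_rot: [3.141, 0.0, -0.105]
ft_force: [0.5, -0.9, 0.4]
opening: 0.63
```

Request:
{"fn": "carry_out", "kwargs": {"moves": [{"dx":0,"dy":0,"dz":0,"twist":0},{"dx":0,"dy":0,"dz":0,"twist":0},{"dx":0,"dy":0,"dz":0,"twist":0},{"dx":0,"dy":0,"dz":0,"twist":0},{"dx":0,"dy":0,"dz":0,"twist":0}], "grip": 0.0}}

```text
t: 3.95
eef_pos: [569.6, 227.1, 49.0]
tcp_rot: [-3.142, -0.0, -0.104]
ft_force: [0.1, 0.4, 1.0]
opening: 0.269
```

Request:
{"fn": "carry_out", "kwargs": {"moves": [{"dx":0,"dy":0,"dz":0,"twist":0},{"dx":0,"dy":0,"dz":0,"twist":0}]}}

```text
t: 4.15
eef_pos: [569.5, 227.0, 48.7]
tcp_rot: [3.141, 0.0, -0.104]
ft_force: [-0.1, -0.1, -2.1]
opening: 0.122
```

Request:
{"fn": "carry_out", "kwargs": {"moves": [{"dx":0,"dy":0,"dz":0,"twist":0},{"dx":0,"dy":0,"dz":0,"twist":0},{"dx":0,"dy":0,"dz":0,"twist":0}]}}

```text
t: 4.45
eef_pos: [569.5, 227.0, 48.7]
tcp_rot: [3.141, 0.0, -0.104]
ft_force: [0.2, -1.4, -1.3]
opening: 0.128
```

Request:
{"fn": "carry_out", "kwargs": {"moves": [{"dx":0,"dy":0,"dz":-0.01,"twist":0},{"dx":0,"dy":0,"dz":-0.025,"twist":0},{"dx":0,"dy":0,"dz":-0.05,"twist":0},{"dx":0,"dy":0,"dz":-0.08,"twist":0},{"dx":0,"dy":0,"dz":-0.08,"twist":0}]}}

```text
t: 4.95
eef_pos: [571.3, 227.7, 133.8]
tcp_rot: [-3.139, -0.007, -0.104]
ft_force: [-0.0, -0.4, -1.4]
opening: 0.124
```

Run:
```python
from h import *
to(547.15,-154.85,130,5.2)
p,d=read_camera('wrist');q,_=read_camera('side');save('w4',np.hstack([cv2.resize(p[150:330,150:410],None,fx=1.5,fy=1.5),cv2.convertScaleAbs(cv2.resize(q[270:405,190:330],None,fx=2,fy=2),alpha=1.7)]))
```

```text
t 4.95 pos [571.3 227.7 133.8] rot [-179.84   -0.39   -5.98] F [-0.  -0.4 -1.4] op 0.124
move mm: dx 15.8 dy 383.0 dz 3.8 twist -11.18
```

View pics/w4.png

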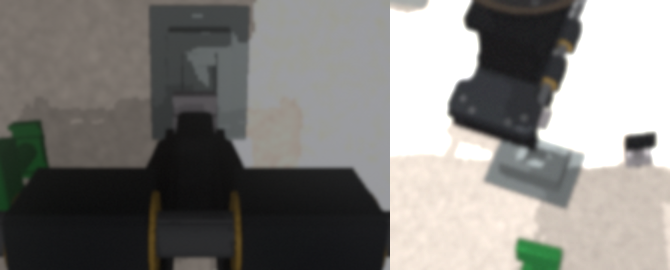

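The nut is held: its head shows below the fingers at (195,103) and the pocket is empty. Now to the rail.

Request:
{"fn": "carry_out", "kwargs": {"moves": [{"dx":0.016,"dy":0.382,"dz":0,"twist":-11.2},{"dx":0.016,"dy":0.382,"dz":0,"twist":-11.2},{"dx":0.016,"dy":0.382,"dz":0,"twist":-11.2},{"dx":0.016,"dy":0.382,"dz":0,"twist":-11.2},{"dx":0.016,"dy":0.382,"dz":0,"twist":-11.2}]}}

```text
t: 5.55
eef_pos: [553.2, -22.1, 128.1]
tcp_rot: [-3.141, 0.001, 0.091]
ft_force: [-0.2, 0.8, -1.8]
opening: 0.128
```

Run:
```python
from h import *
to(547.15,-154,85,5.2)
```

```text
t 5.55 pos [553.2 -22.1 128.1] rot [-1.7998e+02  8.0000e-02  5.2300e+00] F [-0.2  0.8 -1.8] op 0.128
move mm: dx -18.0 dy 130.8 dz 43.1 twist 0.03
```

Request:
{"fn": "carry_out", "kwargs": {"moves": [{"dx":-0.018,"dy":0.131,"dz":0,"twist":0},{"dx":-0.018,"dy":0.131,"dz":0,"twist":0},{"dx":-0.018,"dy":0.131,"dz":0,"twist":0},{"dx":-0.018,"dy":0.131,"dz":0.02,"twist":0},{"dx":-0.018,"dy":0.131,"dz":0.035,"twist":0}]}}

```text
t: 6.05
eef_pos: [547.3, -153.5, 92.4]
tcp_rot: [-3.141, 0.001, 0.089]
ft_force: [0.2, 0.4, -2.1]
opening: 0.126
```

Request:
{"fn": "carry_out", "kwargs": {"moves": [{"dx":0,"dy":0,"dz":0,"twist":0},{"dx":0,"dy":0,"dz":0,"twist":0}]}}

```text
t: 6.25
eef_pos: [547.9, -152.2, 93.5]
tcp_rot: [-3.141, 0.001, 0.091]
ft_force: [0.4, 0.4, -1.5]
opening: 0.127
```

Run:
```python
from h import *
to(547.15,-154,65,5.2)
ci=camera_info('wrist');p,d=read_camera('wrist');save('w5',cv2.convertScaleAbs(cv2.resize(p[0:280,180:380],None,fx=2,fy=2),alpha=1.4))
```

```text
t 6.25 pos [ 547.9 -152.2   93.5] rot [-1.7997e+02  6.0000e-02  5.2200e+00] F [ 0.4  0.4 -1.5] op 0.127
move mm: dx -0.9 dy 1.7 dz 28.5 twist 0.02
```

View pics/w5.png

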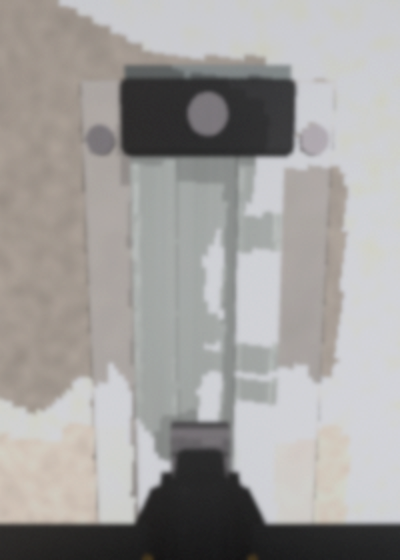

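The head (u 172–231 in the crop) sits over the slot (about 176–236), so the lateral error is a millimetre or two. I'll lower so that only the foot is in the slot and feel its walls.

Request:
{"fn": "carry_out", "kwargs": {"moves": [{"dx":-0.001,"dy":0.0017,"dz":0.012,"twist":0},{"dx":-0.001,"dy":0.0017,"dz":0.02,"twist":0},{"dx":-0.001,"dy":0.0017,"dz":0.026,"twist":0},{"dx":-0.001,"dy":0.0017,"dz":0.028,"twist":0},{"dx":-0.001,"dy":0.0017,"dz":0.028,"twist":0}]}}

```text
t: 6.8
eef_pos: [547.2, -154.1, 65.4]
tcp_rot: [-3.141, 0.001, 0.091]
ft_force: [0.0, 0.3, -0.2]
opening: 0.126
```

Request:
{"fn": "carry_out", "kwargs": {"moves": [{"dx":0,"dy":0.001,"dz":0,"twist":0},{"dx":0,"dy":0.002,"dz":0,"twist":0},{"dx":0,"dy":0.003,"dz":0,"twist":0},{"dx":0,"dy":0.004,"dz":0,"twist":0}]}}

```text
t: 7.2
eef_pos: [547.7, -158.3, 66.0]
tcp_rot: [3.141, -0.0, 0.091]
ft_force: [-0.1, -1.3, -0.8]
opening: 0.124
```

Request:
{"fn": "carry_out", "kwargs": {"moves": [{"dx":0,"dy":0.001,"dz":0,"twist":0}]}}

```text
t: 7.3
eef_pos: [547.7, -159.3, 65.9]
tcp_rot: [3.141, -0.0, 0.091]
ft_force: [0.8, 0.4, -1.0]
opening: 0.124
```

Request:
{"fn": "carry_out", "kwargs": {"moves": [{"dx":0,"dy":0.001,"dz":0,"twist":0}]}}

```text
t: 7.4
eef_pos: [547.8, -160.3, 65.9]
tcp_rot: [3.141, -0.0, 0.091]
ft_force: [0.4, 0.5, -2.2]
opening: 0.125
```

Request:
{"fn": "carry_out", "kwargs": {"moves": [{"dx":0,"dy":0.0007,"dz":0,"twist":0}]}}

```text
t: 7.5
eef_pos: [547.8, -160.7, 65.8]
tcp_rot: [-3.141, 0.0, 0.091]
ft_force: [-0.3, 4.7, -1.0]
opening: 0.126
```

Request:
{"fn": "carry_out", "kwargs": {"moves": [{"dx":0,"dy":0.0007,"dz":0,"twist":0}]}}

```text
t: 7.6
eef_pos: [547.8, -161.0, 65.8]
tcp_rot: [-3.141, 0.0, 0.091]
ft_force: [1.2, 7.5, 0.4]
opening: 0.125
```

Request:
{"fn": "carry_out", "kwargs": {"moves": [{"dx":0,"dy":0.0007,"dz":0,"twist":0}]}}

```text
t: 7.7
eef_pos: [547.7, -161.2, 65.8]
tcp_rot: [-3.14, 0.001, 0.091]
ft_force: [1.7, 10.6, 0.3]
opening: 0.123
```

The right wall is met at TCP y≈-160.5, so the slot centre should be near -154.5. Now the other wall.

Request:
{"fn": "carry_out", "kwargs": {"moves": [{"dx":0,"dy":-0.003,"dz":0,"twist":0},{"dx":0,"dy":-0.006,"dz":0,"twist":0},{"dx":0,"dy":-0.009,"dz":0,"twist":0},{"dx":0,"dy":-0.012,"dz":0,"twist":0},{"dx":0,"dy":-0.012,"dz":0,"twist":0}]}}

```text
t: 8.2
eef_pos: [546.8, -150.0, 65.8]
tcp_rot: [3.141, 0.0, 0.091]
ft_force: [0.0, -0.4, -1.8]
opening: 0.126
```

Request:
{"fn": "carry_out", "kwargs": {"moves": [{"dx":0,"dy":-0.0007,"dz":0,"twist":0}]}}

```text
t: 8.3
eef_pos: [546.9, -149.6, 65.8]
tcp_rot: [3.141, -0.0, 0.091]
ft_force: [-0.2, -0.2, -1.6]
opening: 0.124
```

Request:
{"fn": "carry_out", "kwargs": {"moves": [{"dx":0,"dy":-0.0007,"dz":0,"twist":0}]}}

```text
t: 8.4
eef_pos: [546.8, -149.0, 65.8]
tcp_rot: [3.141, -0.0, 0.091]
ft_force: [-0.4, 0.4, -1.6]
opening: 0.126
```

Request:
{"fn": "carry_out", "kwargs": {"moves": [{"dx":0,"dy":-0.0007,"dz":0,"twist":0}]}}

```text
t: 8.5
eef_pos: [546.7, -148.3, 65.8]
tcp_rot: [3.141, -0.0, 0.091]
ft_force: [-0.3, -0.3, -0.8]
opening: 0.127
```

Request:
{"fn": "carry_out", "kwargs": {"moves": [{"dx":0,"dy":-0.0007,"dz":0,"twist":0}]}}

```text
t: 8.6
eef_pos: [546.7, -147.9, 65.8]
tcp_rot: [3.141, -0.0, 0.091]
ft_force: [-1.0, -5.5, -1.4]
opening: 0.123
```

Request:
{"fn": "carry_out", "kwargs": {"moves": [{"dx":0,"dy":-0.0005,"dz":0,"twist":0}]}}

```text
t: 8.7
eef_pos: [546.7, -147.7, 65.9]
tcp_rot: [3.14, -0.0, 0.091]
ft_force: [0.1, -7.3, -2.8]
opening: 0.121
```

The walls are met at -160.5 and -148.1, so the centre is -154.3.

Request:
{"fn": "carry_out", "kwargs": {"moves": [{"dx":0,"dy":0.004,"dz":0,"twist":0},{"dx":0,"dy":0.0068,"dz":0,"twist":0},{"dx":0,"dy":0.0068,"dz":0,"twist":0},{"dx":0,"dy":0.0068,"dz":0,"twist":0}]}}

```text
t: 9.1
eef_pos: [547.1, -153.8, 65.8]
tcp_rot: [-3.141, 0.0, 0.091]
ft_force: [0.4, -0.0, -0.8]
opening: 0.123
```

Run:
```python
from h import *
to(547.2,-154.3,60,5.2)
```

```text
t 9.1 pos [ 547.1 -153.8   65.8] rot [-179.99    0.      5.2 ] F [ 0.4 -0.  -0.8] op 0.123
move mm: dx 0.0 dy 0.5 dz 5.8 twist -0.00
```

Request:
{"fn": "carry_out", "kwargs": {"moves": [{"dx":0,"dy":0.0005,"dz":0.001,"twist":0},{"dx":0,"dy":0.0005,"dz":0.002,"twist":0},{"dx":0,"dy":0.0005,"dz":0.003,"twist":0},{"dx":0,"dy":0.0005,"dz":0.004,"twist":0}]}}

```text
t: 9.5
eef_pos: [547.2, -154.2, 61.7]
tcp_rot: [3.142, 0.0, 0.091]
ft_force: [-0.3, -0.7, -2.5]
opening: 0.127
```

Request:
{"fn": "carry_out", "kwargs": {"moves": [{"dx":0,"dy":0,"dz":0.0007,"twist":0},{"dx":0,"dy":0,"dz":0.0013,"twist":0},{"dx":0,"dy":0,"dz":0.002,"twist":0}]}}

```text
t: 9.8
eef_pos: [547.3, -154.3, 59.8]
tcp_rot: [3.142, -0.0, 0.091]
ft_force: [-0.0, 0.1, -1.3]
opening: 0.124
```

Request:
{"fn": "carry_out", "kwargs": {"moves": [{"dx":0,"dy":0,"dz":0.0006,"twist":0}]}}

```text
t: 9.9
eef_pos: [547.2, -154.3, 59.1]
tcp_rot: [3.141, -0.0, 0.091]
ft_force: [0.1, 0.2, -1.4]
opening: 0.123
```

Request:
{"fn": "carry_out", "kwargs": {"moves": [{"dx":0,"dy":0,"dz":0.0006,"twist":0}]}}

```text
t: 10.0
eef_pos: [547.3, -154.3, 58.6]
tcp_rot: [3.141, -0.0, 0.091]
ft_force: [-0.3, -0.1, -1.1]
opening: 0.124
```

No force at 58.6, so the head is in the slot. Down to the foot contact (about 53.7), then press to about 43.

Request:
{"fn": "carry_out", "kwargs": {"moves": [{"dx":0,"dy":0,"dz":0.001,"twist":0},{"dx":0,"dy":0,"dz":0.002,"twist":0},{"dx":0,"dy":0,"dz":0.003,"twist":0},{"dx":0,"dy":0,"dz":0.004,"twist":0}]}}

```text
t: 10.4
eef_pos: [547.2, -154.3, 54.5]
tcp_rot: [3.142, 0.0, 0.091]
ft_force: [-0.5, 0.2, -1.8]
opening: 0.124
```

Request:
{"fn": "carry_out", "kwargs": {"moves": [{"dx":0,"dy":0,"dz":0.001,"twist":0},{"dx":0,"dy":0,"dz":0.002,"twist":0},{"dx":0,"dy":0,"dz":0.003,"twist":0}]}}

```text
t: 10.7
eef_pos: [547.3, -154.3, 51.7]
tcp_rot: [3.141, -0.0, 0.091]
ft_force: [-0.3, 0.3, 1.1]
opening: 0.127
```

Request:
{"fn": "carry_out", "kwargs": {"moves": [{"dx":0,"dy":0,"dz":0.001,"twist":0},{"dx":0,"dy":0,"dz":0.002,"twist":0},{"dx":0,"dy":0,"dz":0.003,"twist":0}]}}

```text
t: 11.0
eef_pos: [547.3, -154.3, 48.7]
tcp_rot: [3.141, -0.0, 0.091]
ft_force: [-0.9, 0.6, 4.2]
opening: 0.126
```

Request:
{"fn": "carry_out", "kwargs": {"moves": [{"dx":0,"dy":0,"dz":0.001,"twist":0},{"dx":0,"dy":0,"dz":0.002,"twist":0},{"dx":0,"dy":0,"dz":0.003,"twist":0},{"dx":0,"dy":0,"dz":0.004,"twist":0}]}}

```text
t: 11.4
eef_pos: [547.3, -154.3, 44.8]
tcp_rot: [3.141, -0.0, 0.091]
ft_force: [-1.6, 0.3, 6.9]
opening: 0.123
```

The spring force matches (about 8 N at 44.8). I'll press 2 mm more, then start the quarter turn.

Request:
{"fn": "carry_out", "kwargs": {"moves": [{"dx":0,"dy":0,"dz":0.001,"twist":0},{"dx":0,"dy":0,"dz":0.0019,"twist":0},{"dx":0,"dy":0,"dz":0.0019,"twist":0}]}}

```text
t: 11.7
eef_pos: [547.3, -154.3, 42.9]
tcp_rot: [3.141, -0.0, 0.091]
ft_force: [-2.0, 0.9, 8.1]
opening: 0.126
```

Request:
{"fn": "carry_out", "kwargs": {"moves": [{"dx":0,"dy":0,"dz":0,"twist":-5},{"dx":0,"dy":0,"dz":0,"twist":-10},{"dx":0,"dy":0,"dz":0,"twist":-15}]}}

```text
t: 12.0
eef_pos: [547.7, -154.6, 43.1]
tcp_rot: [3.141, -0.001, 0.356]
ft_force: [-0.5, -0.1, 8.5]
opening: 0.125
```

Request:
{"fn": "carry_out", "kwargs": {"moves": [{"dx":0,"dy":0,"dz":0,"twist":-5},{"dx":0,"dy":0,"dz":0,"twist":-10},{"dx":0,"dy":0,"dz":0,"twist":-15}]}}

```text
t: 12.3
eef_pos: [547.9, -154.6, 43.2]
tcp_rot: [3.14, -0.001, 0.618]
ft_force: [-0.2, -0.0, 8.0]
opening: 0.125
```

Request:
{"fn": "carry_out", "kwargs": {"moves": [{"dx":0,"dy":0,"dz":0,"twist":-6},{"dx":0,"dy":0,"dz":0,"twist":-12},{"dx":0,"dy":0,"dz":0,"twist":-18},{"dx":0,"dy":0,"dz":0,"twist":-24},{"dx":0,"dy":0,"dz":0,"twist":-30}]}}

```text
t: 12.8
eef_pos: [548.0, -154.7, 43.3]
tcp_rot: [3.139, 0.0, 1.143]
ft_force: [-0.1, -1.2, 7.8]
opening: 0.125
```

Request:
{"fn": "carry_out", "kwargs": {"moves": [{"dx":0,"dy":0,"dz":0,"twist":-6},{"dx":0,"dy":0,"dz":0,"twist":-12},{"dx":0,"dy":0,"dz":0,"twist":-18},{"dx":0,"dy":0,"dz":0,"twist":-24},{"dx":0,"dy":0,"dz":0,"twist":-30}]}}

```text
t: 13.3
eef_pos: [548.1, -154.7, 43.3]
tcp_rot: [3.139, 0.001, 1.666]
ft_force: [0.2, -0.7, 6.6]
opening: 0.128
```

Run:
```python
from h import *
to(547.2,-154.3,48.7,95.2);print(state()['moment'])
```

```text
t 13.3 pos [ 548.1 -154.7   43.3] rot [1.7988e+02 7.0000e-02 9.5460e+01] F [ 0.2 -0.7  6.6] op 0.128
move mm: dx 0.4 dy -0.8 dz -5.4 twist 0.26
[-0.03400615 -0.26437914  0.02504214]
```

The quarter turn went freely. Rise slowly, watching for a pull at about 45.2, which would mean the grooves have missed the lips.

Request:
{"fn": "carry_out", "kwargs": {"moves": [{"dx":0.0004,"dy":0,"dz":-0.001,"twist":0.2},{"dx":0.0004,"dy":0,"dz":-0.002,"twist":0.2},{"dx":0.0004,"dy":0,"dz":-0.0025,"twist":0.2}]}}

```text
t: 13.6
eef_pos: [548.1, -154.5, 45.8]
tcp_rot: [3.139, 0.002, 1.658]
ft_force: [0.8, -2.7, 7.1]
opening: 0.123
```

Request:
{"fn": "carry_out", "kwargs": {"moves": [{"dx":0,"dy":0,"dz":-0.0007,"twist":0},{"dx":0,"dy":0,"dz":-0.001,"twist":0}]}}

```text
t: 13.8
eef_pos: [548.0, -154.5, 46.7]
tcp_rot: [3.139, 0.001, 1.658]
ft_force: [0.8, -2.6, 7.4]
opening: 0.126
```

Request:
{"fn": "carry_out", "kwargs": {"moves": [{"dx":0,"dy":0,"dz":-0.0007,"twist":0},{"dx":0,"dy":0,"dz":-0.001,"twist":0}]}}

```text
t: 14.0
eef_pos: [548.0, -154.5, 47.6]
tcp_rot: [3.139, 0.001, 1.658]
ft_force: [1.2, -3.0, 4.9]
opening: 0.126
```

No pull, only a slight side force (-3 N in y). I'll ease back 0.4 mm and rise the rest.

Request:
{"fn": "carry_out", "kwargs": {"moves": [{"dx":-0.0004,"dy":0,"dz":-0.0004,"twist":0},{"dx":-0.0004,"dy":0,"dz":-0.0007,"twist":0}]}}

```text
t: 14.2
eef_pos: [548.0, -154.6, 48.2]
tcp_rot: [3.14, 0.001, 1.658]
ft_force: [3.0, -0.4, 4.4]
opening: 0.125
```

Request:
{"fn": "carry_out", "kwargs": {"moves": [{"dx":0,"dy":0,"dz":-0.0004,"twist":0},{"dx":0,"dy":0,"dz":-0.0004,"twist":0}]}}

```text
t: 14.4
eef_pos: [547.8, -154.5, 48.5]
tcp_rot: [3.14, 0.001, 1.658]
ft_force: [4.1, -1.2, 3.8]
opening: 0.127
```

Request:
{"fn": "carry_out", "kwargs": {"moves": [{"dx":0,"dy":0,"dz":-0.0003,"twist":0},{"dx":0,"dy":0,"dz":-0.0003,"twist":0}]}}

```text
t: 14.6
eef_pos: [547.5, -154.4, 48.6]
tcp_rot: [3.141, 0.0, 1.658]
ft_force: [3.4, -1.7, 4.1]
opening: 0.123
```

Request:
{"fn": "carry_out", "kwargs": {"moves": [{"dx":0,"dy":0,"dz":-0.0005,"twist":0},{"dx":0,"dy":0,"dz":-0.0005,"twist":0}]}}

```text
t: 14.8
eef_pos: [547.4, -154.4, 48.7]
tcp_rot: [3.141, 0.0, 1.658]
ft_force: [5.4, -2.0, -1.9]
opening: 0.125
```

Run:
```python
from h import *
to(547.2,-154.3,48.7,95.2);print(state()['moment'])
```

```text
t 14.8 pos [ 547.4 -154.4   48.7] rot [1.7998e+02 1.0000e-02 9.5010e+01] F [ 5.4 -2.  -1.9] op 0.125
move mm: dx 0.1 dy -0.2 dz -0.0 twist -0.19
[-0.44654384 -1.40994704 -0.02635876]
```

The force reversed at exactly 48.7, so the nut is seated on the lips at its locked height. Release, then rise.

Request:
{"fn": "carry_out", "kwargs": {"moves": [{"dx":0,"dy":0,"dz":0,"twist":0},{"dx":0,"dy":0,"dz":0,"twist":0},{"dx":0,"dy":0,"dz":0,"twist":0},{"dx":0,"dy":0,"dz":0,"twist":0},{"dx":0,"dy":0,"dz":0,"twist":0}], "grip": 0.05}}

```text
t: 15.3
eef_pos: [547.0, -154.2, 49.0]
tcp_rot: [-3.141, -0.0, 1.658]
ft_force: [0.5, -0.0, 0.3]
opening: 0.483
```

Request:
{"fn": "carry_out", "kwargs": {"moves": [{"dx":0,"dy":0,"dz":0,"twist":0},{"dx":0,"dy":0,"dz":-0.01,"twist":0},{"dx":0,"dy":0,"dz":-0.03,"twist":0},{"dx":0,"dy":0,"dz":-0.06,"twist":0},{"dx":0,"dy":0,"dz":-0.1,"twist":0}]}}

```text
t: 15.8
eef_pos: [546.6, -154.1, 149.8]
tcp_rot: [-3.14, -0.001, 1.658]
ft_force: [-0.1, -0.6, -0.1]
opening: 0.527
```

Request:
{"fn": "carry_out", "kwargs": {"moves": [{"dx":-0.08,"dy":0,"dz":-0.08,"twist":0},{"dx":-0.08,"dy":0,"dz":-0.08,"twist":0},{"dx":-0.08,"dy":0,"dz":-0.08,"twist":0},{"dx":-0.08,"dy":0,"dz":-0.08,"twist":0}]}}

```text
t: 16.2
eef_pos: [554.3, -235.1, 230.6]
tcp_rot: [3.139, 0.002, 1.657]
ft_force: [-0.7, 0.0, -0.7]
opening: 0.526
```

Run:
```python
from h import *
s=state();print(s['t'],s['eef_pos'],s['ft_force'],s['opening'])
ci=camera_info('wrist');p,d=read_camera('wrist')
u,v,X=cloud(ci,d);k=(abs(X[:,0]-547)<40)&(abs(X[:,1]+154)<40)&(X[:,2]>60)&(X[:,2]<95)
print(k.sum(),cv2.minAreaRect(X[k][:,:2].astype(np.float32)),'top z',np.percentile(X[k,2],[5,50,95]),'table',np.median(X[(abs(X[:,2])<6),2]))
uv=proj(ci,[[547,-154,70]])[0];print(uv);a,b=int(uv[0]),int(uv[1]);c=p[max(b-90,0):b+90,max(a-120,0):a+120]
q,_=read_camera('side');c2=q[160:260,230:390]
save('end',np.vstack([cv2.convertScaleAbs(cv2.resize(c,(480,300)),alpha=1.4),cv2.convertScaleAbs(cv2.resize(c2,(480,300)),alpha=1.4)]))
```

```text
16.2 [ 554.32432681 -235.09493389  230.61350047] [-0.68653355  0.00584583 -0.71313303] 0.5259443781821292
580 ((546.8978881835938, -154.46095275878906), (11.173240661621094, 38.85775375366211), 4.830508708953857) top z [77.32678877 78.7328497  79.89745593] table -1.1025522560811964
[279.16861086 104.98495616]
```

View pics/end.png

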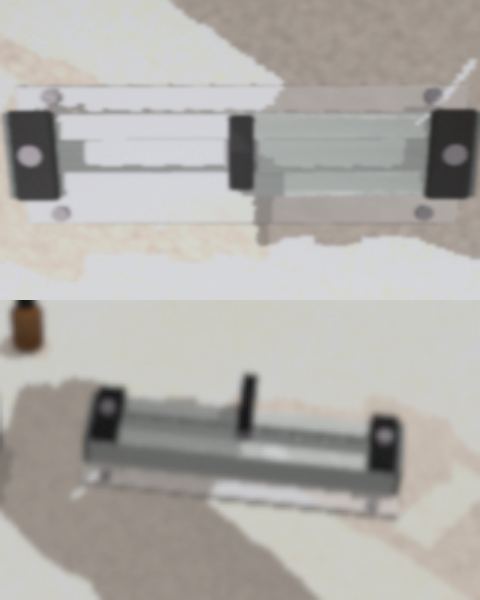

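The wing stands upright and square across the rail near its middle: (241,152) in the upper crop, (247,405) in the lower. It measures 94.8° against 95.2° for square, and its top is at about 79.8 mm, which puts its centre at about 67. Handing in.

```bash
python3 -c "
from cell import *
print(job_done(),state()['t'])"
```

```text
the job is handed in; nothing more can be done
the job is handed in; nothing more can be done
```

The nut is locked in the channel near the middle of the rail, and I handed the job in at about 16 s. No verdict was given.

**What I did:** I took the larger black nut from its stand. Touching both slot walls with its foot put the slot centre at y = -154.3 mm. The head went in lengthwise without contact force. I pressed it about 6 mm below its locked height, gave it a quarter turn and let it rise. The force reversed at the expected locked height, and I then let go and backed off.

**Last checks:**

| Check | Result |
|---|---|
| Wing angle | 94.8° against 95.2° for square across the rail |
| Wing centre height | about 67 mm (from the wing's top at about 79.8 mm) |
| Wing position | (546.9, -154.5) mm, within 2 mm of both the rail's middle and the plate's centre line |
| Upright | by eye, in the wrist and side pictures |
| Largest force seen | about 11 N, sideways while feeling the slot; about 8.5 N up while pressing |
| Gripper | clear of everything |

**Disagreements:** The wrist camera put the nut about 2 mm off in y from where the jaws closed on it. The wrist depth image also reads about 1 mm low on the bench, and I corrected the wing height for that. I did not measure the bystanders again at the end, but nothing came near them.

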